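# Put the chilli jar away in the condiment chest

### The job

Raise the lid of the condiment chest by its bar handle until its folding stay locks and holds it open by itself, and set the chilli jar down gently, upright, inside the chest. Then ease the stay's knee up and towards the chest's front, out of its lock, and fold it, so that the lid comes down gently and is fully shut. Go by feel: never force the lid or the stay, do not let the lid drop, and leave the other things where they stand.

Things in the scene. Friction and masses are not known exactly. Their poses are not given: they have to be found in the camera images.
- chest: fixed wooden condiment chest, open on top, 200 (its x) x 260 (its y) x 100 mm high, walls and floor 9 mm thick; origin: centre of its underside; its x points from the front (the handle side) to the hinge side, z up
- chest_floor (a point): the free standing place for the jar: on the chest's inner floor (9 mm above the table), at mid width (its y = 0), 50 mm from the chest's middle towards the front; axes as the chest's
- lid (a joint): angle of the chest's 14 mm thick, about 0.7 kg lid: 0 shut, growing as it opens upward about the axis of lid_hinge. An unlocked lid falls shut by its own weight. Locked on its stay it rests somewhere between 1.17 and 1.41 rad; this differs from chest to chest with the set length of the stay and must be found by feel
- lid_hinge (a point): middle of the hinge axis, at the top of the chest's far wall, 100 mm above the table; the axis runs along the chest's y; fixed; axes as the chest's
- handle (a point): middle of the lid's bar handle: a round steel bar 10 mm thick, 84 mm free between two arms, parallel to the hinge, 45 mm ahead of the lid's front edge, 245 mm from the hinge axis (and 7 mm above it when shut); moves and turns with the lid; its x axis points to the hinge
- stay_foot (a point): lower pivot of the folding stay, outside the chest's right (-y) side, 14 mm out from the wall, 30 mm above the table; axes as the chest's. The stay: two steel links in a plane parallel to that side, foot to knee 100 mm, knee to lid 93 to 108 mm (set by a screw). The foot is clamped in an upright slot and slips if the stiff or locked lid is forced with over about 12 N at its handle
- knee_bar (a point): grip point on a round steel bar, 12 mm thick, that sticks out 75 mm from the knee along the chest's -y, ball end 16 mm; the point lies on its axis, 50 mm out from the stay's plane. It circles the foot's axis at radius 100 mm: lid shut, low ahead of the foot (28 to 50 mm high); locked, above the foot. Moving it up and forward (2 to 5 N) unlocks; then the lid's weight folds it and must be held back
- jar: the chilli jar: loose squat round amber glass jar with a steel screw cap, 44 mm wide, 70 mm high, about 160 g; origin: centre of its underside, z up
- mill: bystander: dark wooden pepper mill, 50 mm wide, 130 mm high, beside the jar; origin under its centre
- shaker: bystander: white ceramic salt shaker, 42 mm wide, 90 mm high, beside the jar; origin under its centre
- tin: bystander: steel spice tin, 54 mm wide, 65 mm high, standing in the chest's back left corner; origin under its centre
- dip_dish: bystander: small white dip dish, 68 mm wide, 30 mm high, standing in the chest's back right corner; origin under its centre
- soup_bowl: bystander: white soup bowl, 150 mm wide, 60 mm high; origin under its centre
- tumbler: bystander: drinking glass, 72 mm wide, 110 mm high; origin under its centre
- spoon: bystander: steel serving spoon lying behind the chest
- lid_pivot (a point): upper pivot of the stay, on the lid's side edge 120 mm from the hinge. When the two links come in line (lid at 1.23 to 1.48 rad) the lid goes stiff and rises no farther; the knee then sags by itself 0.4 rad past the line, towards the hinge, against a stop. Let back down 0.04 to 0.08 rad the lid rests on it, locked
Not all that is in view belongs to the job. Leave any black or pink look-alike of the jar alone.

How it is judged:
By the outcome, as a careful person would: the job done as asked, in the order asked, and still so for the second after the job is handed in, with the robot touching nothing.
It also fails if it takes over 72 s, if anything falls off the work surface, if the arm or the gripper's body presses on something with over 40 N, if the wrist force passes 120 N, or if a joint passes its speed limit or range.

### The arm

A 6-joint arm with a two-finger parallel gripper is mounted at the origin on the work surface. World frame = base frame: x ahead of the robot, y to its left, z up, the work surface at z = 0. Lengths are in mm, angles in rad, forces in N, time in s.
With the tool pointing down it reaches from about 425 to 950 mm from the base axis. Payload 14.7 kg.
Tool frame: the origin (TCP) lies between the finger pads; the fingertips stand 11 mm ahead of it and the grasp point (between the pads) lies 8 mm behind it; x points along the fingers, z is the direction in which the jaws open and shut, and the axes are right-handed (so a half turn about x gives the same grasp; the last joint's range is limited). The gripper opens to 85 mm and grips with 20 to 120 N. Pads are 22 mm wide; open, the fingers measure 114 mm over their backs; the gripper's body (76 mm by 85 mm) begins 54 mm behind the grasp point. The pads swing forward as they close: fully open they stand 13 mm farther back than shut.
Start: joints at [1.073, 0.48, 1.596, -0, 1.065, -0.047], TCP at [283.172, 585.069, 242.297] pointing down, gripper open.
Joint ranges: [-2.75, 2.75], [-0.82, 2.05], [0.23, 2.67], [-1.56, 4.7], [0.09, 2.69], [-2.92, 2.92]. Speed limits (rad/s): [1.89, 1.89, 2.39, 3.01, 3.01, 3.01].

### API

Orientations are given as a rotation vector (axis times angle).
In Python, from plant import robot, eoat, kinematics, telemetry, read_camera gives the robot as it stands. Calls block until the motion is done:
- robot.goto(position, orientation): joint-space move of the TCP to a pose.
- robot.move_l(position, rot=None, feed=150): straight line of the TCP; rot=None keeps the orientation; feed is the mean speed in mm/s.
- robot.move_joints(angles): joint-space move.
- eoat.command_gripper(opening, squeeze=None): finger opening in mm; squeeze is the grip in N (None keeps the last); returns when the fingers have stopped.
- robot.dwell(seconds).
- kinematics.inverse_kinematics(position, orientation): joint angles nearest the present ones, or None.
- telemetry.observe(): the state.
- read_camera(name): name is "scene" or "top" or "wrist"; returns a dict with "frame" (420x560x3 uint8, red, green, blue), "z_map" (420x560 float32, mm along the optical axis (not along the pixel's ray), 0 where there is no reading), "camera_matrix" (3x3 intrinsics, pixels), "position" and "attitude" of the camera in the world. Camera axes: x right, y down, z forward; pixel columns grow to the right and rows downward; lengths in mm; the calibration is good to about 2 mm. A picture is of the moment at which its call begins.
A pose or a line that the arm cannot do raises robot.IKError and nothing moves.
- robot.finish_job(): hands the job in, once; it reports no verdict.
The state is a dict: "clock": time; "joints": joint angles; "joint_vel": joint speeds; "effort": joint torques, N m; "eef_pos": TCP position; "ee_rot": TCP orientation; "wrist_force": force on the tool from outside, world axes, zero at the start; "wrist_torque": the same for the moment, N m; "grip_width": finger opening in mm.
Only numpy, scipy, OpenCV 4.12 (cv2) and the standard library are available. Lean on these libraries where they do the work, as an engineer would, in place of code of your own. Each camera call takes 0.05 s, during which the arm holds its last target. There are 200 camera calls.

## Working session

There is one attempt and no reset: what is moved stays moved. The work goes in short steps, each a Python script; the robot and the scene stay as the last script left them, time stands still between calls to the robot, and variables do not carry over. Pictures are saved under pics/ and viewed, about 8 in all and at most 12, crops included, and the job is handed in when it is done.

```bash
ls; mkdir -p pics
python3 - <<'E'
from plant import robot, eoat, kinematics, telemetry, read_camera
import cv2, numpy as np, pickle
d={n:read_camera(n) for n in("scene","top")}
pickle.dump(d,open('cams.pkl','wb'))
im=np.vstack([d[n]["frame"] for n in d])
for n in d:
    cv2.imwrite(f"pics/{n}0.png",cv2.resize(d[n]["frame"],(800,600))[:,:,::-1])
    print(n,d[n]["position"],d[n]["attitude"],d[n]["camera_matrix"])
s=telemetry.observe();print(s)
E
```

```text
pics
scene [ 989.10195742  566.00150318 1071.27400883] [-0.98047135 -2.67541574  0.76542387] [[508.06468001   0.         277.61527041]
 [  0.         508.06468001 208.38119626]
 [  0.           0.           1.        ]]
top [445.0902925  135.23249077 983.80531675] [-2.15073776  2.12896295 -0.21333777] [[419.2258123    0.         283.76023659]
 [  0.         419.2258123  199.38158336]
 [  0.           0.           1.        ]]
{'clock': 0.1, 'joints': array([ 1.07340903e+00,  4.80767782e-01,  1.59681247e+00, -1.32997726e-05,
        1.06509583e+00, -4.66070323e-02]), 'joint_vel': array([-0.0002082 , -0.00168023, -0.0008889 , -0.00089455,  0.00074125,
        0.00055062]), 'effort': array([ 1.37564930e-03, -9.52262020e+01, -4.31039965e+01, -2.95085147e-04,
        5.47573713e-03, -9.22936829e-05]), 'eef_pos': array([283.00255748, 584.76085125, 241.73683038]), 'ee_rot': array([-0.87164494,  1.39032044,  0.87075561]), 'wrist_force': array([ 0.05255892,  0.79829497, -0.08882493]), 'wrist_torque': array([-0.05044425, -0.03370414, -0.01727296]), 'grip_width': 85.02916333999977}
```

View pics/scene0.png

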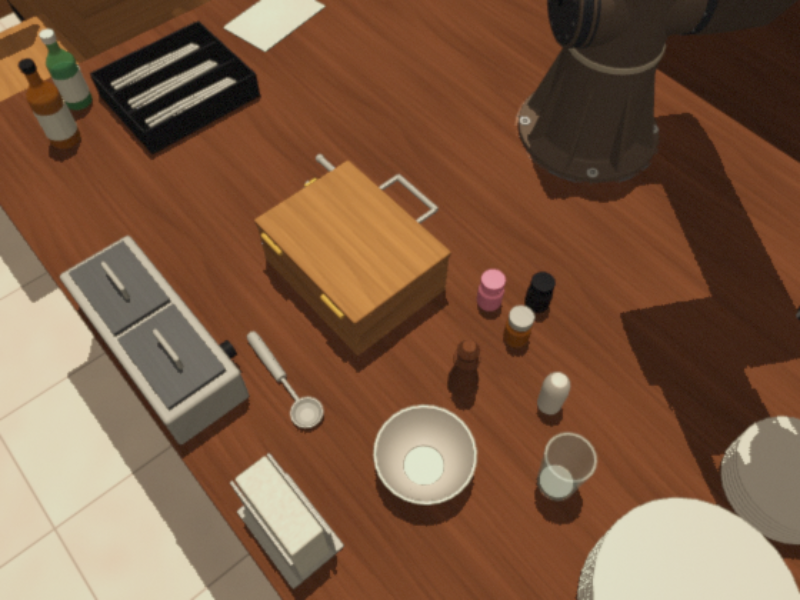

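View pics/top0.png

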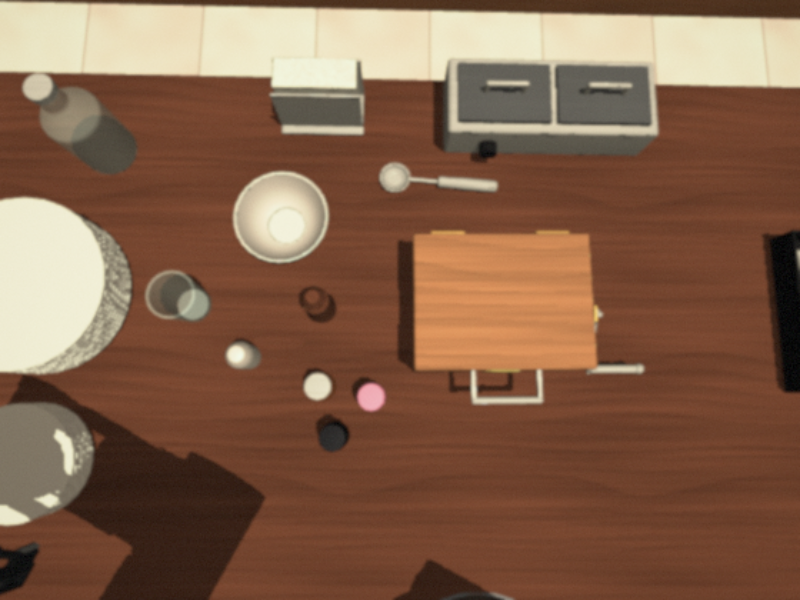

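The top view shows the chest lid spanning (413,234)–(597,369), the handle at (508,402), and the knee bar at (615,369). There are three jar-like objects in the top view:
- **Amber with steel cap:** (317,386).
- **Pink:** (371,397).
- **Black:** (333,436).

The amber one with the steel cap, at scene (519,327), fits the description. I'll measure now and confirm it in a crop.

```bash
cat > h.py <<'E'
import numpy as np, cv2
from scipy.spatial.transform import Rotation as R
def cloud(c):
    K=c["camera_matrix"];z=c["z_map"].astype(float)
    v,u=np.mgrid[:z.shape[0],:z.shape[1]]
    p=np.stack([(u-K[0,2])/K[0,0]*z,(v-K[1,2])/K[1,1]*z,z],-1)
    w=p@R.from_rotvec(c["attitude"]).as_matrix().T+np.array(c["position"])
    w[z<=0]=np.nan
    return w
def ray(c,u,v,h):
    K=c["camera_matrix"]
    d=R.from_rotvec(c["attitude"]).as_matrix()@np.array([(u-K[0,2])/K[0,0],(v-K[1,2])/K[1,1],1])
    p=np.array(c["position"]);return p+d*(h-p[2])/d[2]
def rotvec(xdir,zdir):
    x=np.array(xdir,float);x/=np.linalg.norm(x);z=np.array(zdir,float);z-=x*(x@z);z/=np.linalg.norm(z)
    return R.from_matrix(np.c_[x,np.cross(z,x),z]).as_rotvec()
E
python3 - <<'E'
import pickle
from h import *
d=pickle.load(open('cams.pkl','rb'))
for n in d:
    c=d[n];w=cloud(c);f=c["frame"];hsv=cv2.cvtColor(f,cv2.COLOR_RGB2HSV)
    z=w[...,2]
    # lid top
    m=(abs(z-114)<6)&(hsv[...,1]>90)&(hsv[...,2]>90)
    k,l,s,ce=cv2.connectedComponentsWithStats(m.astype(np.uint8));i=1+np.argmax(s[1:,4])
    P=w[l==i]; r=cv2.minAreaRect(P[:,:2].astype(np.float32))
    print(n,"lid",s[i],r,"z",np.median(P[:,2])); print(cv2.boxPoints(r).round(1).tolist())
    print(" table z",np.nanmedian(z))
    # steel/grey low sat near chest
    g=(hsv[...,1]<75)&(hsv[...,2]>70)&(z>8)&(z<140)&(w[...,0]<620)&(w[...,0]>300)&(w[...,1]<480)&(w[...,1]>-250)
    k,l,s,ce=cv2.connectedComponentsWithStats(g.astype(np.uint8))
    for j in range(1,k):
        if s[j,4]>12:
            P=w[l==j];print("  grey",ce[j].round(),s[j,4],"min",P.min(0).round(),"max",P.max(0).round(),"med",np.median(P,0).round(1))
c=d["top"]
for nm,u,v,h in [("jar",317,386,70),("pink",371,397,70),("black",333,436,70),("mill",315,298,130),("shaker",238,353,90),("tumbler",171,294,110)]:
    print(nm,ray(c,u*.7,v*.7,h).round(1))
a=cv2.resize(d["scene"]["frame"][170:300,310:430],None,fx=3.3,fy=3.3,interpolation=cv2.INTER_CUBIC)
b=cv2.resize(d["top"]["frame"][230:330,180:280],(429,429),interpolation=cv2.INTER_CUBIC)
cv2.imwrite("pics/crop1.png",np.hstack([a[:429],b])[:,:,::-1])
E
```

```text
scene lid [ 178  112  138  115 7984] ((582.65625, -33.36656188964844), (209.73023986816406, 274.55950927734375), 0.5636857748031616) z 114.13967956341179
[[476.3999938964844, 102.9000015258789], [479.1000061035156, -171.6999969482422], [688.9000244140625, -169.60000610351562], [686.2000122070312, 104.9000015258789]]
 table z 0.6829973059814165
  grey [228. 114.] 47 min [ 480. -249.   47.] max [ 491. -213.   56.] med [ 486.7 -230.9   51.3]
  grey [289. 137.] 212 min [430. -85. 105.] max [479.  21. 115.] med [439.9 -30.2 110.7]
  grey [364. 222.] 241 min [401. 223.  12.] max [475. 265.  75.] med [457.1 247.   69.6]
  grey [387. 275.] 444 min [486. 348.   8.] max [522. 385.  94.] med [511.9 370.1  73.3]
  grey [388. 331.] 412 min [549. 425.   9.] max [620. 480. 116.] med [614.3 458.4  83.8]
top lid [  289   163   130    97 11929] ((580.0897216796875, -31.723114013671875), (205.46681213378906, 272.27044677734375), 1.0161468982696533) z 114.28657917634314
[[475.0, 102.5999984741211], [479.79998779296875, -169.6999969482422], [685.2000122070312, -166.0], [680.4000244140625, 106.19999694824219]]
 table z 0.5927243968217226
  grey [131. 208.] 584 min [548. 426.   8.] max [617. 480. 114.] med [584.6 440.7  77. ]
  grey [169. 249.] 355 min [479. 346.  10.] max [518. 382.  93.] med [496.7 358.2  79.8]
  grey [431. 258.] 166 min [ 476. -250.   47.] max [ 490. -169.   58.] med [ 482.3 -215.9   51.7]
  grey [354. 276.] 370 min [429. -82. 101.] max [477.  21. 116.] med [436.2 -30.3 111. ]
  grey [222. 270.] 293 min [433. 227.  37.] max [472. 265.  75.] med [452.2 245.6  70. ]
  grey [260. 278.] 177 min [421. 149.  66.] max [453. 179.  74.] med [436.  164.3  70.1]
jar [451.8 246.   70. ]
pink [436.2 164.8  70. ]
black [379. 220.  70.]
mill [576.  245.8 130. ]
shaker [498.7 361.5  90. ]
tumbler [582.5 458.8 110. ]
```

View pics/crop1.png

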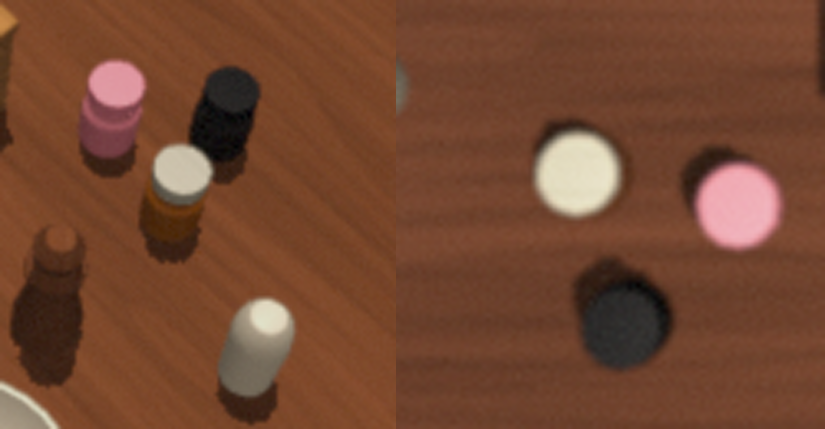

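The crop confirms the target: amber body with a steel cap at scene crop (180,195), beside the pink (113,110) and black (225,115) look-alikes. The jar is at about (453,246). Next I check which tool pitches are reachable.

```bash
cat >> h.py <<'E'
from plant import robot, eoat, kinematics, telemetry, read_camera
YAW=0.0137
ex=np.array([np.cos(YAW),np.sin(YAW),0]);ey=np.array([-np.sin(YAW),np.cos(YAW),0]);ez=np.array([0,0,1.])
C=np.array([581.5,-32.5,0])
def ch(x,y,z): return C+ex*x+ey*y+ez*z
def tool(phi,s=1): # pitch below horizontal in chest xz plane, jaws in that plane
    return rotvec(ex*np.cos(phi)-ez*np.sin(phi), s*(ex*np.sin(phi)+ez*np.cos(phi)))
def tdir(phi): return ex*np.cos(phi)-ez*np.sin(phi)
def hpos(th):
    a=th+np.arctan2(7,245); return ch(100-245.1*np.cos(a),0,100+245.1*np.sin(a))
FX=2.0
def kpos(b,r=100): # knee angle b: 0 straight up, + towards front
    return ch(FX-r*np.sin(b),-196,30+r*np.cos(b))
def tcp(p,phi): return p+8*tdir(phi)
E
python3 - <<'E'
from h import *
ik=kinematics.inverse_kinematics
def show(t,p,phis):
    for s in(1,-1):
        o=[]
        for f in phis:
            q=ik(tcp(p,f),tool(f,s)); o.append(f"{f:.1f}:"+("--" if q is None else ",".join(f"{x:.1f}" for x in q)))
        print(t,s,o)
ph=[.2,.4,.6,.8,1.0,1.3,1.57,1.8]
show("h0",hpos(0),ph);show("h.7",hpos(.7),ph);show("h1.4",hpos(1.4),ph)
show("kup",kpos(-.3),ph[2:]);show("kdn",kpos(1.4),ph[2:])
E
```

```text
h0 1 ['0.2:--', '0.4:--', '0.6:--', '0.8:--', '1.0:--', '1.3:-0.2,0.4,2.4,0.5,0.1,-0.7', '1.6:-0.1,0.4,2.2,0.0,0.5,-0.2', '1.8:-0.1,0.5,2.0,-0.0,0.8,-0.1']
h0 -1 ['0.2:--', '0.4:--', '0.6:--', '0.8:--', '1.0:-0.3,0.5,2.7,2.8,0.6,0.0', '1.3:-0.2,0.4,2.4,0.5,0.1,2.4', '1.6:--', '1.8:--']
h.7 1 ['0.2:--', '0.4:--', '0.6:--', '0.8:-0.3,0.1,2.5,2.4,0.3,-2.6', '1.0:-0.2,0.1,2.4,0.6,0.2,-0.8', '1.3:-0.2,0.1,2.1,0.1,0.6,-0.2', '1.6:-0.1,0.3,1.9,0.0,1.0,-0.1', '1.8:-0.1,0.4,1.8,-0.0,1.2,-0.1']
h.7 -1 ['0.2:--', '0.4:--', '0.6:-0.3,0.2,2.7,2.7,0.7,0.1', '0.8:-0.3,0.1,2.5,2.4,0.3,0.5', '1.0:-0.2,0.1,2.4,0.6,0.2,2.3', '1.3:-0.2,0.1,2.1,0.1,0.6,2.9', '1.6:--', '1.8:--']
h1.4 1 ['0.2:--', '0.4:--', '0.6:-0.2,0.2,2.3,2.6,0.3,-2.7', '0.8:-0.2,0.1,2.1,0.9,0.2,-1.0', '1.0:-0.1,0.2,2.0,0.2,0.4,-0.3', '1.3:-0.1,0.3,1.7,0.0,0.9,-0.2', '1.6:-0.1,0.4,1.5,0.0,1.2,-0.1', '1.8:-0.1,0.5,1.3,-0.0,1.5,-0.1']
h1.4 -1 ['0.2:-0.2,0.4,2.5,2.9,1.2,0.0', '0.4:-0.2,0.3,2.4,2.8,0.7,0.1', '0.6:-0.2,0.2,2.3,2.6,0.3,0.4', '0.8:-0.2,0.1,2.1,0.9,0.2,2.1', '1.0:-0.1,0.2,2.0,0.2,0.4,2.8', '1.3:--', '1.6:--', '1.8:--']
kup 1 ['0.6:--', '0.8:-0.6,0.6,2.2,2.2,0.6,-2.8', '1.0:-0.6,0.5,2.1,1.6,0.3,-2.1', '1.3:-0.5,0.5,1.9,0.3,0.5,-0.7', '1.6:-0.4,0.6,1.7,0.0,0.8,-0.4', '1.8:-0.4,0.7,1.5,-0.1,1.1,-0.3']
kup -1 ['0.6:-0.7,0.7,2.3,2.4,0.9,0.1', '0.8:-0.6,0.6,2.2,2.2,0.6,0.3', '1.0:-0.6,0.5,2.1,1.6,0.3,1.0', '1.3:-0.5,0.5,1.9,0.3,0.5,2.4', '1.6:-0.4,0.6,1.7,0.0,0.8,2.7', '1.8:-0.4,0.7,1.5,-0.1,1.1,2.8']
kdn 1 ['0.6:-1.0,1.0,2.5,2.3,1.2,2.8', '0.8:--', '1.0:--', '1.3:-0.6,0.6,2.2,0.9,0.2,-1.4', '1.6:-0.5,0.6,2.0,0.0,0.5,-0.5', '1.8:-0.4,0.7,1.8,-0.1,0.8,-0.3']
kdn -1 ['0.6:-1.0,1.0,2.5,2.3,1.2,-0.3', '0.8:-0.9,0.8,2.5,2.4,0.9,-0.1', '1.0:-0.7,0.7,2.4,2.3,0.5,0.1', '1.3:-0.6,0.6,2.2,0.9,0.2,1.7', '1.6:-0.5,0.6,2.0,0.0,0.5,2.6', '1.8:-0.4,0.7,1.8,-0.1,0.8,2.8']
```

```bash
cat >> h.py <<'E'
def F(n=3):
    a=[]
    for _ in range(n):
        a.append(np.array(telemetry.observe()["wrist_force"])); robot.dwell(.02)
    return np.mean(a,0)
def cx(v): return np.array([v@ex,v@ey,v@ez])
def rp(v): return np.round(v,2).tolist()
E
python3 - <<'E'
from h import *
ph=1.5
b=hpos(0)
eoat.command_gripper(36,30)
robot.goto(tcp(b+ez*75,ph),tool(ph))
f0=F();print("bias",rp(f0),telemetry.observe()["clock"])
robot.move_l(tcp(b,ph),feed=120)
print("at",rp(F()-f0))
eoat.command_gripper(0,30)
s=telemetry.observe();print("grip",s["grip_width"],rp(F()-f0),s["eef_pos"],tcp(b,ph),s["clock"])
import json;json.dump(f0.tolist(),open("f0.json","w"))
if 8<s["grip_width"]<12.5:
    for th in(.02,.05,.1):
        p=1.5-.15*th
        robot.move_l(tcp(hpos(th),p),rot=tool(p),feed=40)
        s=telemetry.observe();f=F()-f0;print(th,"F chest",rp(cx(f)),"grip",round(s["grip_width"],1),"err",rp(np.array(s["eef_pos"])-tcp(hpos(th),p)))
print(telemetry.observe()["clock"])
c=read_camera("scene");cv2.imwrite("pics/s1.png",cv2.resize(c["frame"][80:300,150:400],(750,600))[:,:,::-1])
E
```

```text
bias [0.37, 0.44, -0.45] 2.975
at [-0.32, -0.93, 0.35]
grip 8.909434070823412 [-6.41, -2.46, 11.24] [436.44057136 -34.50049851  99.46620449] [437.07943143 -34.47868558  99.02004069] 4.15
0.02 F chest [-4.76, -3.08, -2.56] grip 9.1 err [-0.68, 0.0, 0.34]
0.05 F chest [-5.67, -4.09, -2.91] grip 8.8 err [-0.7, 0.02, 0.49]
0.1 F chest [-6.41, -3.91, -3.07] grip 8.8 err [-0.76, 0.03, 0.49]
5.4167
```

View pics/s1.png

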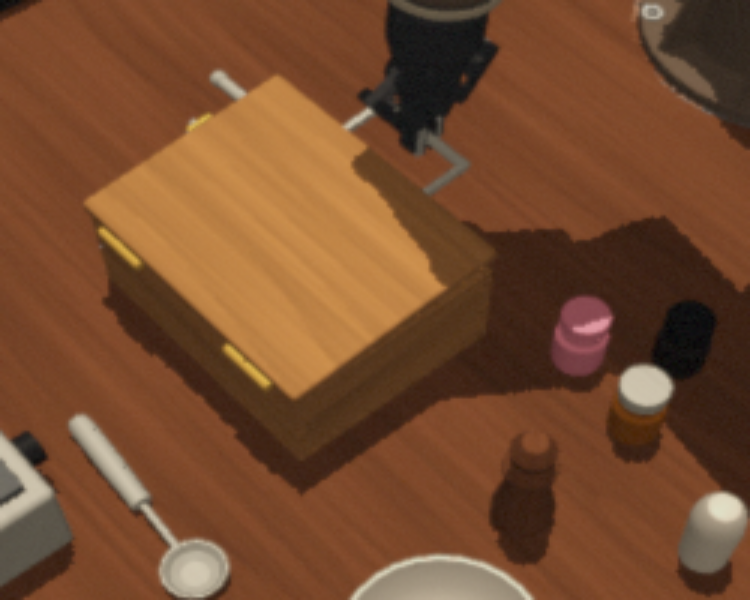

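The grip is on the middle of the handle bar and the lid has lifted slightly at (470,165), with nothing disturbed. I'll keep raising it with radial compliance and watch the tangential force.

```bash
cat > lift.py <<'E'
from h import *
import json
f0=np.array(json.load(open("f0.json")))
off=np.array([-.7,-.4,0]) # chest-frame model offset (x,y,z)
def rt(th):
    a=th+np.arctan2(7,245);return np.array([-np.cos(a),0,np.sin(a)]),np.array([np.sin(a),0,np.cos(a)])
ths=list(np.arange(.2,1.01,.1))+list(np.arange(1.05,1.16,.03))+list(np.arange(1.165,1.52,.015))
for th in ths:
    p=1.5-.15*th
    robot.move_l(tcp(hpos(th)+off[0]*ex+off[1]*ey+off[2]*ez,p),rot=tool(p),feed=90 if th<1.02 else 25)
    f=cx(F(2)-f0);r,t=rt(th)
    ft=-f@t;fr=f@r
    s=telemetry.observe();e=cx(np.array(s["eef_pos"])-8*tdir(p)-ch(100,0,100))
    ang=np.arctan2(e[2],-(e[0]-off[0]))-np.arctan2(7,245)
    print(f"{th:.3f} act {ang:.3f} Ft {ft:.2f} Fr {fr:.2f} Fy {f[1]:.2f} grip {s['grip_width']:.1f} t {s['clock']:.2f}",flush=True)
    if ft>6.5 or abs(fr)>18: print("STOP");break
    off+=np.clip(.05*fr,-.5,.5)*r; off[1]+=np.clip(.05*f[1],-.3,.3)
json.dump([th,off.tolist()],open("lid.json","w"));print(off)
E
python3 lift.py
```

```text
0.200 act 0.203 Ft 2.84 Fr 2.52 Fy 3.40 grip 8.7 t 5.92
0.300 act 0.303 Ft 4.13 Fr 4.97 Fy 1.11 grip 8.6 t 6.38
0.400 act 0.404 Ft 3.55 Fr 7.63 Fy 0.94 grip 8.7 t 6.84
0.500 act 0.504 Ft 3.01 Fr 8.70 Fy 0.07 grip 8.7 t 7.30
0.600 act 0.604 Ft 2.81 Fr 11.23 Fy 0.17 grip 8.8 t 7.76
0.700 act 0.704 Ft 3.04 Fr 14.27 Fy 0.52 grip 8.6 t 8.22
0.800 act 0.808 Ft 2.58 Fr 7.66 Fy 1.67 grip 9.0 t 8.68
0.900 act 0.909 Ft 2.24 Fr 11.76 Fy 0.95 grip 8.8 t 9.13
1.000 act 1.008 Ft 2.56 Fr 17.65 Fy 1.31 grip 8.8 t 9.59
1.050 act 1.056 Ft 2.24 Fr 12.50 Fy 0.70 grip 8.8 t 10.27
1.080 act 1.085 Ft 1.66 Fr 8.04 Fy 0.23 grip 8.8 t 10.75
1.110 act 1.115 Ft 1.87 Fr 2.43 Fy -0.22 grip 8.5 t 11.22
1.140 act 1.145 Ft 1.84 Fr 4.55 Fy 0.50 grip 8.4 t 11.70
1.165 act 1.170 Ft 1.33 Fr 5.36 Fy 1.11 grip 8.6 t 12.13
1.180 act 1.186 Ft 1.81 Fr 2.99 Fy 0.23 grip 8.6 t 12.47
1.195 act 1.200 Ft 1.68 Fr 0.94 Fy -0.47 grip 8.5 t 12.80
1.210 act 1.216 Ft 1.16 Fr 1.61 Fy 0.41 grip 8.8 t 13.13
1.225 act 1.230 Ft 1.68 Fr 1.97 Fy -0.29 grip 8.7 t 13.47
1.240 act 1.246 Ft 1.01 Fr 2.96 Fy 0.10 grip 8.8 t 13.80
1.255 act 1.260 Ft 1.10 Fr 2.21 Fy 0.80 grip 8.7 t 14.13
1.270 act 1.276 Ft 0.23 Fr 3.64 Fy 0.25 grip 8.7 t 14.47
1.285 act 1.288 Ft 3.10 Fr 3.20 Fy -0.05 grip 9.2 t 14.80
1.300 act 1.299 Ft 10.01 Fr 8.54 Fy -0.49 grip 9.2 t 15.13
STOP
[-4.3197204   0.27154401  4.52489919]
```

Stiffness begins at about 1.285. I'll ease back so the knee can sag, then lower until it rests.

```bash
cat > low.py <<'E'
from h import *
import json
f0=np.array(json.load(open("f0.json")));th0,off=json.load(open("lid.json"));off=np.array(off)
def rt(th):
    a=th+np.arctan2(7,245);return np.array([-np.cos(a),0,np.sin(a)]),np.array([np.sin(a),0,np.cos(a)])
for i,th in enumerate([1.288,1.280]+list(np.arange(1.27,1.18,-.01))):
    p=1.5-.15*th
    robot.move_l(tcp(hpos(th)+off[0]*ex+off[1]*ey+off[2]*ez,p),rot=tool(p),feed=25)
    if i==0: robot.dwell(.8)
    f=cx(F(2)-f0);r,t=rt(th);ft=-f@t;fr=f@r
    s=telemetry.observe()
    print(f"{th:.3f} Ft {ft:.2f} Fr {fr:.2f} grip {s['grip_width']:.1f} t {s['clock']:.2f}",flush=True)
    off+=np.clip(.05*fr,-.5,.5)*r
    if ft<-2.0: print("rests");break
json.dump([th,off.tolist()],open("lid.json","w"))
c=read_camera("scene");cv2.imwrite("pics/s2.png",cv2.resize(c["frame"][30:300,120:400],(800,771))[:600,:,::-1])
E
python3 low.py
```

```text
1.288 Ft 3.68 Fr 0.76 grip 8.4 t 16.23
1.280 Ft 2.07 Fr -2.48 grip 8.4 t 16.52
1.270 Ft 2.41 Fr -2.27 grip 8.5 t 16.80
1.260 Ft 1.51 Fr -1.14 grip 8.8 t 17.08
1.250 Ft 1.21 Fr 0.32 grip 8.6 t 17.37
1.240 Ft 0.90 Fr 0.36 grip 9.0 t 17.65
1.230 Ft -1.22 Fr -1.87 grip 8.8 t 17.93
1.220 Ft -5.13 Fr -3.18 grip 8.9 t 18.22
rests
```

View pics/s2.png

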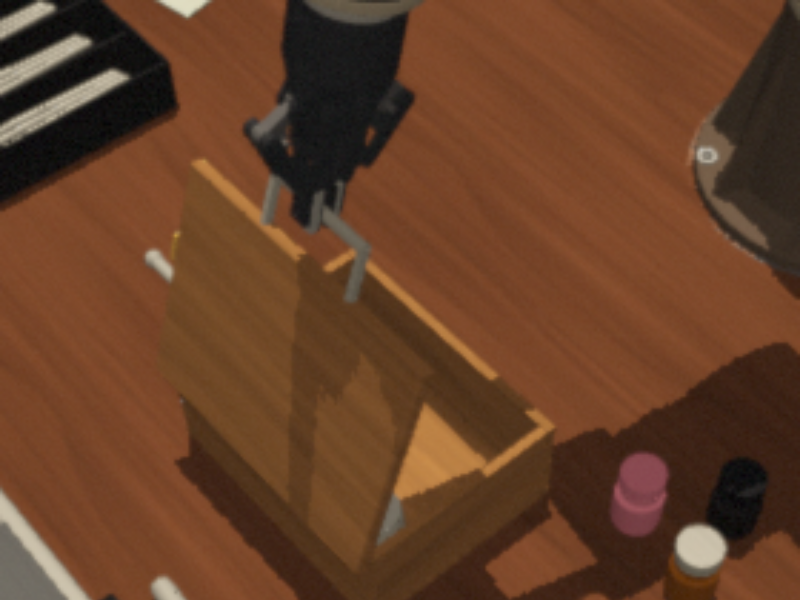

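The lid stands open on its locked stay: support is felt at about 1.23, with the lid edge from (200,165) to (425,375). I'll unload it to 1.234, release, back off and fetch the jar.

Run:
```python
from h import *
import json
f0=np.array(json.load(open("f0.json")));th0,off=json.load(open("lid.json"));o=off[0]*ex+off[1]*ey+off[2]*ez
th=1.234;p=1.5-.15*th
robot.move_l(tcp(hpos(th)+o,p),rot=tool(p),feed=25)
print("F",rp(cx(F(2)-f0)))
eoat.command_gripper(34)
d=tdir(p)
q=tcp(hpos(th)+o,p)
robot.move_l(q-d*60,feed=120)
c=read_camera("top");import pickle;pickle.dump(c,open("top2.pkl","wb"))
print("free F",rp(F(2)),telemetry.observe()["clock"])
J=np.array([453,246,0]);zd=np.array([.75,-.65,0])
eoat.command_gripper(70,45)
# vertical tool, back away in front of the lid first
ro=rotvec(-ez,zd)
a=J+ez*190
robot.move_l(ch(-110,60,400),rot=rotvec(-ez,ex),feed=350)
robot.goto(a,ro)
robot.move_l(J+ez*110,feed=250)
w=read_camera("wrist");cv2.imwrite("pics/w1.png",w["frame"][:,:,::-1])
print(telemetry.observe()["clock"],telemetry.observe()["joints"])
for s in(1,-1):
    print(s,kinematics.inverse_kinematics(ch(-50,0,49),rotvec(-ez,s*ey)))
# lid check from top camera
W=cloud(c);m=(W[...,2]>180)&(W[...,0]>560)&(W[...,0]<720)&(W[...,1]>-170)&(W[...,1]<105)
P=W[m];print("lid pts",m.sum(),P.max(0).round(),P.min(0).round())
```

```text
F [-2.06, -1.0, 5.61]
free F [1.02, -0.22, -0.45] 19.6917
22.35 [ 4.37740949e-01  4.77656940e-01  2.02119435e+00 -5.11250537e-05
  6.41159041e-01  1.15231711e+00]
1 [-1.19282883e-01  5.98679236e-01  2.01667593e+00 -8.88178420e-16
  5.26237492e-01 -1.70377921e+00]
-1 [-1.19282883e-01  5.98679236e-01  2.01667593e+00 -4.44089210e-16
  5.26237492e-01  1.43781344e+00]
lid pts 2417 [666. 105. 747.] [560. -73. 180.]
```

View pics/w1.png

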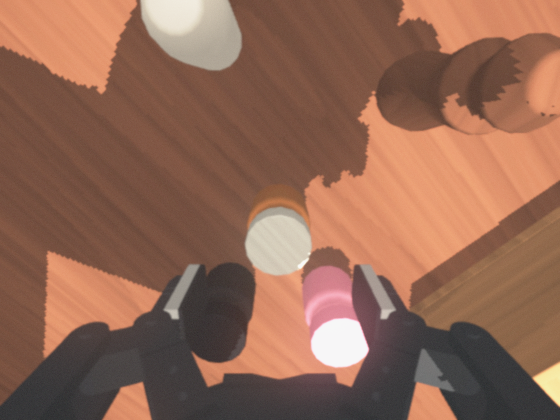

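The wrist view shows the amber jar's cap at (278,242), midway between the fingers (187 and 372). Black is at (220,310) and pink at (335,340), both clear of the finger paths. I'll cross-check with a ray, then grasp.

Run:
```python
from h import *
w=read_camera("wrist");m=cv2.inRange(w["frame"][190:280,235:325],(150,140,120),(255,255,255))
P=ray(w,278,241,70);print("wrist jar",P.round(1))
J=np.array([453,246,0.])
if np.hypot(*(P[:2]-J[:2]))<6: J[:2]=(P[:2]+J[:2])/2
H=40
f0=F(2)
robot.move_l(J+ez*H,feed=120)
print("down F",rp(F(2)-f0))
eoat.command_gripper(20,45)
s=telemetry.observe();print("width",s["grip_width"],s["clock"],J)
if s["grip_width"]>36:
    robot.move_l(J+ez*215,feed=200)
    ro=rotvec(-ez,-ey)
    robot.move_l(ch(-50,0,215),rot=ro,feed=220)
    print("held",telemetry.observe()["grip_width"],"F",rp(F(2)-f0),telemetry.observe()["clock"])
c=read_camera("scene");cv2.imwrite("pics/s3.png",cv2.resize(c["frame"][30:300,120:400],(622,600))[:,:,::-1])
```

```text
wrist jar [456.3 248.9  70. ]
down F [0.0, 0.1, -0.55]
width 41.40681835700785 23.5833 [454.64030923 247.45820386   0.        ]
held 41.46752916399982 F [-0.12, -0.23, -3.22] 26.1167
```

View pics/s3.png

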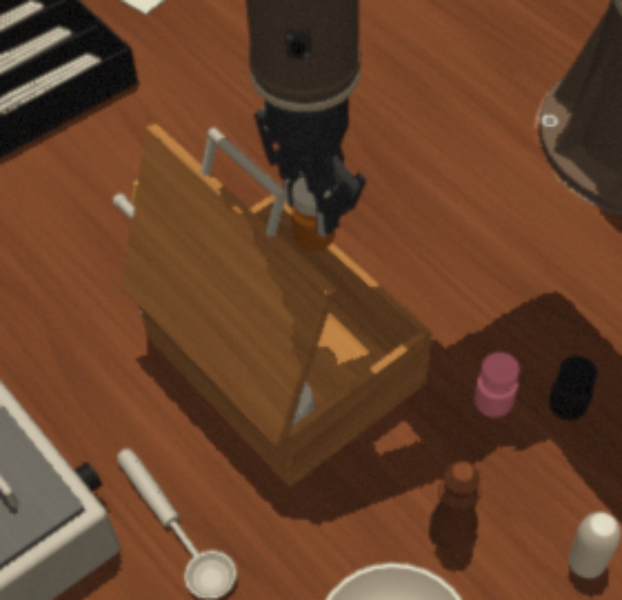

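The jar is held upright over the opening at (315,210), and the lid is still up, with its handle at (245,165). I'll lower the jar by feel.

```bash
python3 - <<'E'
from h import *
P=lambda z:ch(-50,0,z)
robot.dwell(.15);f0=F(3)
robot.move_l(P(110),feed=150)
robot.move_l(P(54),feed=70)
for z in np.arange(53,44.9,-1):
    robot.move_l(P(z),feed=20); f=F(1)-f0
    if f[2]>1.5 : break
print("contact z",z,rp(f))
eoat.command_gripper(58)
f=F(2)-f0;s=telemetry.observe();print("open",s["grip_width"],rp(f))
robot.move_l(P(120),feed=100)
w=read_camera("wrist")
robot.move_l(P(240),feed=250)
cv2.imwrite("pics/w2.png",w["frame"][:,:,::-1])
robot.goto(ch(-120,-190,260),tool(1.5))
t=read_camera("top");sc=read_camera("scene")
print(telemetry.observe()["clock"],telemetry.observe()["joints"])
W=cloud(t);hs=cv2.cvtColor(t["frame"],cv2.COLOR_RGB2HSV)
for n,c in(("t",t),("s",sc)):
    W=cloud(c);hs=cv2.cvtColor(c["frame"],cv2.COLOR_RGB2HSV)
    g=(hs[...,1]<90)&(hs[...,2]>60)&(W[...,2]>90)&(W[...,2]<160)&(W[...,0]>520)&(W[...,0]<680)&(W[...,1]<-170)&(W[...,1]>-270)
    P_=W[g];print(n,g.sum(),P_.min(0).round(1),P_.max(0).round(1),np.median(P_,0).round(1)) if g.sum() else print(n,"none")
cv2.imwrite("pics/st.png",np.hstack([cv2.resize(t["frame"][140:290,250:450],(400,300)),cv2.resize(sc["frame"][60:210,140:340],(400,300))])[:,:,::-1])
import pickle;pickle.dump((t,sc),open("c3.pkl","wb"))
E
python3 -c "
import cv2,numpy as np
a=cv2.imread('pics/st.png');b=cv2.resize(cv2.imread('pics/w2.png'),(400,300))
cv2.imwrite('pics/st2.png',np.vstack([a,np.hstack([b,b*0])]))"
```

```text
contact z 50.0 [-1.98, 0.61, 5.14]
open 58.13993042672443 [-0.08, -0.59, 0.92]
33.0333 [-0.53404798  0.24141863  1.92806706  0.04662807  0.91252465 -0.57513884]
t 254 [ 606.  -252.9   90.6] [ 638.5 -170.1  128.1] [ 628.7 -209.4  122.4]
s 49 [ 628.8 -251.3  117.6] [ 641.1 -220.7  127. ] [ 636.2 -240.4  123.2]
```

View pics/st2.png

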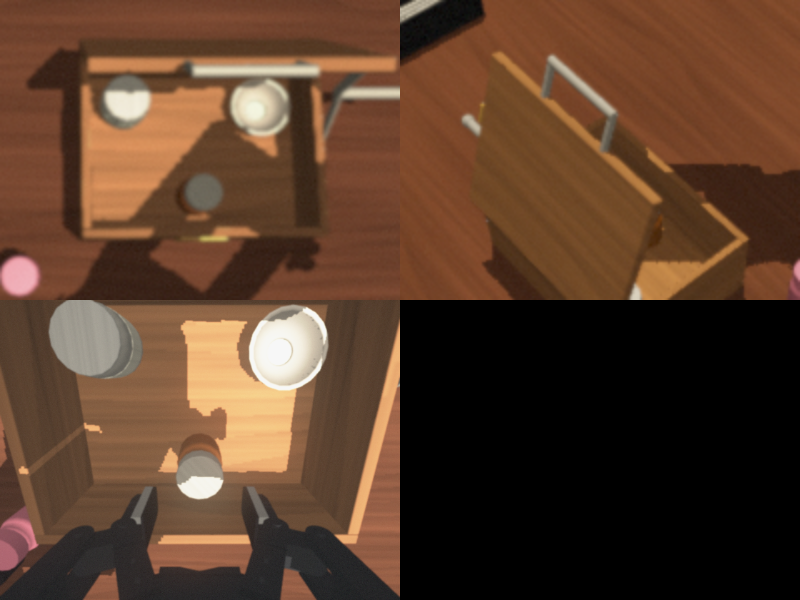

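The jar stands upright on the floor, at (205,192) in the top view and (200,470) in the wrist view. The tin and dish are untouched and the lid is held. The locked knee bar is at about x 631, z 117, which fits the 100 mm circle with the knee about 0.49 rad past vertical. Now I grip it, after checking the path for IK.

```bash
cat > knee.py <<'E'
from h import *
import pickle,json
FXX=-1.
def kp(b,y=-198): return ch(FXX-100*np.sin(b),y,30+100*np.cos(b))
def ph(b): return 1.52
E
python3 - <<'E'
from knee import *
t,sc=pickle.load(open("c3.pkl","rb"))
W=cloud(t);hs=cv2.cvtColor(t["frame"],cv2.COLOR_RGB2HSV)
g=(hs[...,1]<100)&(hs[...,2]>60)&(W[...,2]>100)&(W[...,2]<140)&(W[...,0]>600)&(W[...,0]<660)&(W[...,1]<-195)&(W[...,1]>-235)
v,u=np.nonzero(g);v0=(np.quantile(v,.03)+np.quantile(v,.97))/2;X=ray(t,np.median(u),v0,117)
print("bar axis",X.round(1),"top z",np.quantile(W[g][:,2],[.5,.9]).round(1))
b=-np.arcsin((X[0]-kp(0)[0])/100);print("b",b,"expected z",30+100*np.cos(b))
qs=[kinematics.inverse_kinematics(tcp(kp(x),ph(x)),tool(ph(x))) for x in np.arange(b,1.5,.2)]
print([None if q is None else np.round(q,2).tolist() for q in qs])
p=ph(b);k=kp(b)
eoat.command_gripper(40,35)
robot.goto(tcp(k+ez*75,p),tool(p))
robot.dwell(.15);f0=F(3)
robot.move_l(tcp(k,p),feed=100)
print("at",rp(cx(F(2)-f0)))
w=read_camera("wrist");cv2.imwrite("pics/w4.png",w["frame"][:,:,::-1])
eoat.command_gripper(2,35);robot.dwell(.1)
s=telemetry.observe();print("grip",s["grip_width"],rp(cx(F(2)-f0)),s["clock"])
json.dump([b,f0.tolist()],open("knee.json","w"))
E
```

```text
bar axis [ 631.1 -217.1  117. ] top z [122.5 124.8]
b -0.49976871675150547 expected z 117.76934215135665
[[-0.41, 0.63, 1.69, 0.03, 0.77, -0.44], [-0.42, 0.6, 1.73, 0.03, 0.76, -0.45], [-0.43, 0.58, 1.77, 0.03, 0.74, -0.47], [-0.44, 0.56, 1.82, 0.03, 0.72, -0.48], [-0.46, 0.54, 1.86, 0.04, 0.69, -0.5], [-0.47, 0.53, 1.91, 0.04, 0.66, -0.52], [-0.49, 0.54, 1.95, 0.04, 0.61, -0.54], [-0.5, 0.55, 1.98, 0.05, 0.57, -0.55], [-0.51, 0.57, 2.02, 0.05, 0.52, -0.57], [-0.52, 0.59, 2.04, 0.06, 0.47, -0.58]]
at [0.16, 0.21, 0.64]
grip 10.962786239834594 [5.94, 2.49, 5.48] 35.7667
```

View pics/w4.png

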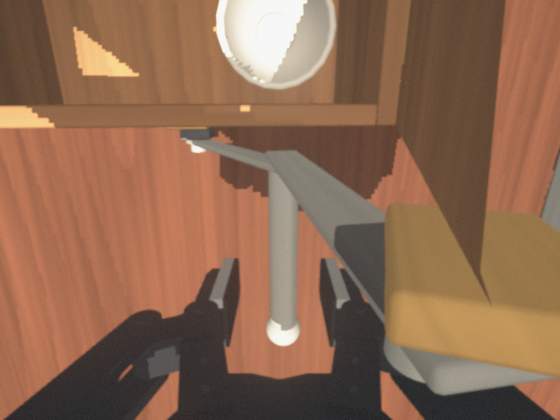

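The grip is on the knee bar: bar from (283,170) to its ball end at (283,330), with pads either side. The upper link and lid edge at right are clear. Now I ease the bar up and forward by feel.

```bash
cat > fold.py <<'E'
from knee import *
b0,f0=json.load(open("knee.json"));f0=np.array(f0)
off=np.zeros(3)
b=b0;end=1.55;hist=[]
while b<end:
    step=.04 if b<0.3 else .06
    if b>1.2: step=.025
    b+=step;p=ph(b)
    robot.move_l(tcp(kp(b)+off[0]*ex+off[1]*ey+off[2]*ez,p),rot=tool(p),feed=35 if b<1.2 else 20)
    f=cx(F(1)-f0);r=np.array([-np.sin(b),0,np.cos(b)]);t=np.array([-np.cos(b),0,-np.sin(b)])
    ft=-f@t;fr=f@r;s=telemetry.observe()
    print(f"{b:.2f} Ft {ft:.1f} Fr {fr:.1f} Fy {f[1]:.1f} grip {s['grip_width']:.1f} z {s['eef_pos'][2]:.0f} t {s['clock']:.1f}",flush=True)
    if ft>9 or abs(fr)>20 or (b>1.25 and ft>4): print("STOP");break
    off+=np.clip(.06*fr,-.5,.5)*r; off[1]+=np.clip(.04*f[1],-.2,.2)
json.dump([b,off.tolist()],open("kend.json","w"));print(off)
E
python3 fold.py
python3 - <<'E'
from h import *
t=read_camera("top");s=read_camera("scene")
cv2.imwrite("pics/e1.png",np.hstack([cv2.resize(t["frame"][140:300,250:460],(400,305)),cv2.resize(s["frame"][60:220,140:350],(400,305))])[:,:,::-1])
E
```

```text
-0.46 Ft 3.4 Fr 6.6 Fy 2.7 grip 10.7 z 112 t 36.1
-0.42 Ft 3.5 Fr 6.4 Fy 1.2 grip 10.6 z 114 t 36.4
-0.38 Ft 3.2 Fr 6.7 Fy 1.5 grip 11.0 z 116 t 36.6
-0.34 Ft 3.9 Fr 6.7 Fy 0.3 grip 10.2 z 118 t 36.9
-0.30 Ft 2.9 Fr 7.5 Fy 0.3 grip 10.8 z 119 t 37.2
-0.26 Ft 1.9 Fr 6.5 Fy -0.1 grip 10.6 z 121 t 37.5
-0.22 Ft 2.2 Fr 4.7 Fy -1.8 grip 10.6 z 122 t 37.8
-0.18 Ft 2.0 Fr 5.0 Fy -3.2 grip 10.7 z 123 t 38.1
-0.14 Ft 2.3 Fr 4.2 Fy -2.0 grip 10.7 z 124 t 38.4
-0.10 Ft 1.4 Fr 2.7 Fy -0.7 grip 10.7 z 125 t 38.6
-0.06 Ft 2.3 Fr 3.1 Fy -1.0 grip 10.5 z 125 t 38.9
-0.02 Ft 0.1 Fr 1.5 Fy -0.9 grip 10.7 z 125 t 39.2
0.02 Ft 0.1 Fr 0.2 Fy -0.9 grip 10.4 z 125 t 39.5
0.06 Ft 2.1 Fr -2.4 Fy 1.4 grip 10.5 z 125 t 39.8
0.10 Ft -1.0 Fr -0.1 Fy -0.2 grip 10.7 z 125 t 40.0
0.14 Ft -0.4 Fr -1.8 Fy -0.4 grip 10.7 z 124 t 40.3
0.18 Ft 1.3 Fr -3.3 Fy 1.8 grip 10.6 z 124 t 40.6
0.22 Ft -1.1 Fr 0.9 Fy -1.0 grip 10.5 z 123 t 40.9
0.26 Ft -1.7 Fr -2.2 Fy -1.5 grip 10.5 z 122 t 41.2
0.30 Ft 1.3 Fr -1.2 Fy 0.5 grip 10.5 z 121 t 41.5
0.36 Ft -1.2 Fr -0.1 Fy 0.1 grip 10.8 z 118 t 41.8
0.42 Ft -0.4 Fr -2.6 Fy -0.5 grip 1
[... 465 characters left out ...]
z 82 t 45.2
1.02 Ft -4.4 Fr -0.2 Fy -0.9 grip 10.2 z 77 t 45.6
1.08 Ft -3.8 Fr 1.6 Fy 0.5 grip 10.9 z 72 t 45.9
1.14 Ft -5.9 Fr 1.1 Fy -0.1 grip 10.3 z 66 t 46.2
1.20 Ft -4.5 Fr 1.2 Fy -0.6 grip 10.5 z 61 t 46.7
1.23 Ft -6.2 Fr 2.0 Fy -1.8 grip 10.6 z 58 t 47.0
1.25 Ft -4.3 Fr 0.5 Fy 1.1 grip 10.7 z 56 t 47.3
1.28 Ft -6.4 Fr 0.5 Fy 0.2 grip 10.4 z 54 t 47.6
1.30 Ft -7.6 Fr -0.3 Fy -1.6 grip 11.0 z 51 t 47.9
1.33 Ft -5.8 Fr 1.1 Fy 0.1 grip 10.8 z 49 t 48.2
1.35 Ft -6.6 Fr 1.5 Fy -1.1 grip 10.7 z 46 t 48.5
1.38 Ft -5.8 Fr 1.8 Fy -0.5 grip 10.4 z 44 t 48.8
1.40 Ft -6.6 Fr 1.4 Fy -0.6 grip 10.5 z 42 t 49.0
1.43 Ft 4.1 Fr 3.8 Fy 0.2 grip 10.3 z 40 t 49.3
STOP
[ 0.63945097 -0.89982364  2.81219313]
```

View pics/e1.png

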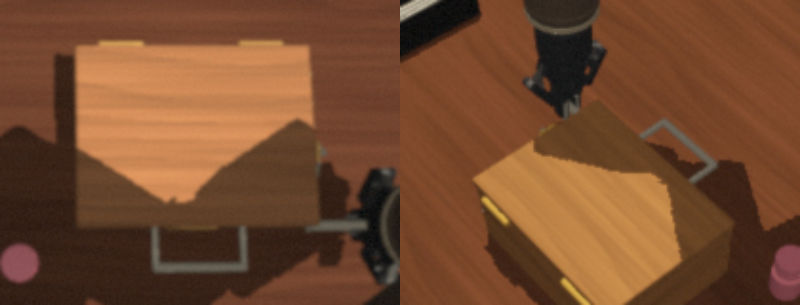

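The lid looks shut and the weight on the knee vanished (Ft −6.6 → +4.1), so I'll release, retreat and check.

Run:
```python
from knee import *
d0=pickle.load(open('cams.pkl','rb'))
eoat.command_gripper(36)
P=np.array(telemetry.observe()["eef_pos"])
robot.move_l(P-100*tdir(ph(0)),feed=120)
robot.move_l(P-100*tdir(ph(0))+ez*160-ex*60,feed=250)
robot.dwell(.3)
out=[]
for n in("top","scene"):
    c=read_camera(n);out.append(c["frame"])
    for nm,cc in(("before",d0[n]),("now",c)):
        W=cloud(cc);hs=cv2.cvtColor(cc["frame"],cv2.COLOR_RGB2HSV)
        m=(W[...,0]>484)&(W[...,0]<510)&(abs(W[...,1]+32)<110)&(W[...,2]>95)
        m2=(W[...,0]>655)&(W[...,0]<676)&(abs(W[...,1]+32)<110)&(W[...,2]>95)
        h=(hs[...,1]<90)&(W[...,0]>428)&(W[...,0]<444)&(abs(W[...,1]+32)<45)&(W[...,2]>60)
        k=(hs[...,1]<90)&(W[...,0]>450)&(W[...,0]<520)&(W[...,1]<-195)&(W[...,1]>-240)&(W[...,2]>20)&(W[...,2]<90)
        print(n,nm,"lid front/back z",np.median(W[m][:,2]).round(2),np.median(W[m2][:,2]).round(2),"handle z",np.median(W[h][:,2]).round(2),"knee",np.median(W[k],0).round(1))
s=telemetry.observe();print(s["clock"],s["wrist_force"])
cv2.imwrite("pics/fin.png",np.hstack([cv2.resize(o,(400,300)) for o in out])[:,:,::-1])
```

```text
top before lid front/back z 114.43 114.36 handle z 111.15 knee [ 482.5 -217.9   51.5]
top now lid front/back z 114.27 114.36 handle z 111.36 knee [ 482.4 -217.4   51.7]
scene before lid front/back z 114.21 114.39 handle z 111.07 knee [ 486.6 -226.4   51.3]
scene now lid front/back z 114.17 114.21 handle z 111.23 knee [ 487.  -226.8   51.2]
52.025 [-0.88369715  0.36205236 -0.46686181]
```

View pics/fin.png

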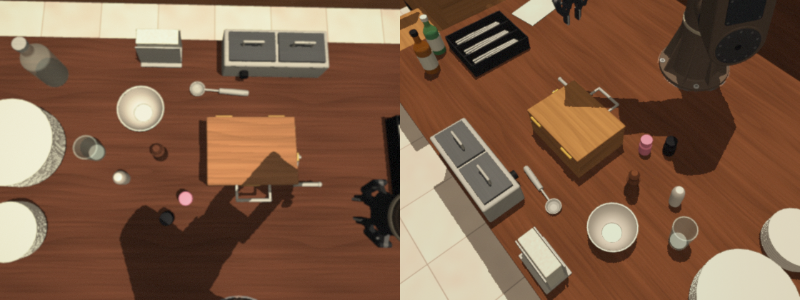

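The lid is shut: its heights match the starting ones within 0.2 mm. Everything else stands where it was, and the arm is clear.

```bash
python3 -c "
from plant import robot,telemetry
robot.finish_job();print(telemetry.observe()['clock'])"
```

```text
the job is handed in; nothing more can be done
the job is handed in; nothing more can be done
```

The job is done and handed in at about 52 s: the chilli jar is in the chest and the lid is fully shut.

- **Opening:** I raised the lid by its handle until it went stiff at about 1.29 rad. Let back down, it rested locked at about 1.23 rad and stayed up by itself.
- **Jar:** I set the amber jar down upright at the free standing place. The tin and dish in the chest looked untouched.
- **Closing:** I eased the knee bar up and forward out of its lock with about 2–4 N, then held it back all the way down.

**Last checks:** the lid, handle and knee bar were back at their starting positions to within 0.5 mm. In the final views the other things were in place by eye and the arm was clear of everything.

**What was less than ideal:**
- The handle force peaked at 10.0 N at the stiff point, under the 12 N at which the foot slips.
- The sideways (radial) force on the handle reached 17.7 N for a moment during the lift, because my estimate of the lid's arc was a few millimetres off.
- The jar touched the floor with about 5 N.
- I couldn't check the jar again once the lid was closed.

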